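# Pack the slicer's inserts and hand guard into their storage case

### The arm

A 7-joint arm with a two-finger parallel gripper is mounted at the origin on a cart in front of the work surface, level with it; the furniture and walls round the work are solid. World frame = base frame: x ahead of the robot, y to its left, z up, the work surface at z = 0. Lengths are in m, angles in rad, forces in N, time in s.
With the tool pointing down it reaches from about 0.35 to 0.9 m from the base axis. Payload 8.1 kg.
Tool frame: the origin (TCP) lies at the very end of the fingers, on their centre line; the grasp point (between the pads) lies 19 mm behind it (arm.tcp_to_grasp is the z of the grasp point in the tool frame, in m); z points along the fingers, y is the line along which they close (so a half turn about z gives the same grasp; the last joint's range is limited). The gripper opens to 92 mm and grips with 3 to 60 N. Pads are 19 mm wide; open, the fingers measure 130 mm over their backs; the gripper's body (75 mm by 190 mm) begins 47 mm behind the grasp point.
Start: joints at [-1.285, 0.434, 0.025, 1.573, -0.012, 1.134, -0.075], TCP at [0.237, 0.578, 0.227] pointing down, gripper open.
Joint ranges: [-2.62, 2.62], [-0.44, 2.09], [-1.27, 1.32], [0.08, 2.57], [-1.32, 4.46], [0.12, 2], [-2.74, 2.74]. Speed limits (rad/s): [2.22, 2.22, 3.01, 3.01, 3.14, 3.14, 3.14].

### API

Orientations are given as a rotation vector (axis times angle).
In Python, from cell import readout, vision, sign_off, arm gives the robot as it stands. The module is installed in compiled form; this text tells all that it offers.
- The arm moves only by the shell command python3 -m creep 'ROWS' [FORCE]. ROWS is JSON, a list of rows, each a list of 5 numbers: the shift along the tool's x, y, z in units of 4 cm (1.0 is 4 cm), then the turn about the tool's z in units of 4 degrees (1.0 is 4 degrees), then the opening, from 0 (shut) to 1 (fully open). A call has 1 to 12 rows; each row shifts and turns the commanded pose from where the row before left it, along the tool's axes as they then stand; what a row does not reach is not made up. A row lasts 1/8 s, in which the tool goes at most 62.5 mm and 10.7 degrees, less where a joint would pass 70% of its speed; a pose out of reach is approached as far as the arm can. A call with a number of a shift or a turn outside -1 to 1 is refused whole. A call with a gripper value outside its range is refused whole. The fingers move at their own pace and stop on an object; FORCE is the grip in N (left out, the last holds). Time passes only in rows, so rows that do not move let the fingers close. It gives the time, the measured TCP pose, the force, the opening and the grip force at its end, in the units of the state.
- readout.observe(): the state, without advancing time (a new reading comes with each control period).
- vision.get_image(name): name is "scene" or "top" or "wrist"; returns a dict with "pixels" (400x640x3 uint8, blue, green, red), "z_map" (400x640 float32, m along the optical axis (not along the pixel's ray), 0 where there is no reading), "camera_matrix" (3x3 intrinsics, pixels), "position" and "rotation" of the camera in the world. Camera axes: x right, y up, looking along -z (the intrinsics and any distortion apply to the point x, -y, -z); pixel columns grow to the right and rows downward; lengths in m; the calibration is good to about 2 mm. A picture is of the moment at which its call begins.
- sign_off(): hands the job in; it is judged then, once.
The state is a dict: "clock": time; "joints": joint angles; "dq": joint speeds; "joint_efforts": joint torques, N m; "position": TCP position; "ee_rot": TCP orientation; "force": force on the tool from outside, world axes, zero at the start; "ft_torque": the same for the moment, N m; "width": opening from 0.0 (shut) to 1.0 (fully open); "gripper_force": force on a finger pad.
Only numpy, scipy, OpenCV 4.12 (cv2) and the standard library are available. Lean on these libraries where they do the work, as an engineer would, in place of code of your own. Each camera call takes 0.05 s, during which the arm holds its last target. There are 200 camera calls.

### The job

Pack the hand slicer away in its case: lay the wide and the narrow cutting insert flat in the pockets that fit them and push each outward, fully home under the lip at its end of the case. Then, over the two of them, hook the toe of the hand guard under the lip at the back of the case and press its heel down until the spring catch snaps shut over it. Work without forcing anything and leave the other things on the worktop where they stand.

Things in the scene. Friction and masses are not known exactly. Their poses are not given: they have to be found in the camera images.
- case: Grey plastic storage case, a low tray 140 (x) x 184 (y) mm that does not move. Origin under its centre on the worktop; +x towards the catch (the front, facing the robot), +y towards the wide pocket, z up. Pocket floors 5 mm, deck round them 13.5 mm above the worktop. The pockets are open to each other across the middle of the case (free there for |x| < 50.5 mm, |y| < 20 mm).
- wide_home (a point): Where the wide insert's centre point comes when home, axes as the case. Its pocket is 101 mm wide (case x) and ends at a wall 31 mm further out (case +y) from here; a lip reaches 10 mm inward from that wall, its underside 9 mm above the pocket floor, its top 17.5 mm above the worktop, so the insert is laid at least 10 mm inward of home and pushed outward to the wall.
- narrow_home (a point): The same for the narrow insert, mirrored: pocket 81 mm wide (case x), end wall 31 mm out along the case's -y, with the same lip; pushed home along the case's -y. Between the two inserts at home stays a gap of 40 mm for the guard's prong block.
- back_lip (a point): Lip for the guard's toe, at the case's back, away from the robot: this point is the middle of the lip's inner edge, on its underside, 9.5 mm above the deck. The lip is 52 mm long (case y) and 3.5 mm thick; behind the edge the slot under it is 8 mm deep (case -x) to the back wall. The front wall's inner face is 110 mm from this point.
- guard_home (a point): Where the guard's centre point comes when home (27.2 mm above the worktop), with its axes along the case's; it may lie up to 1 mm off in x and 3 mm in y. Its flange then rests on the deck.
- wide_insert_mid (a point): White slicing insert: flat plate 94 (x) x 62 (y) x 7 mm with a straight blade, and on its middle a finger ridge 40 (x) x 12 (y) mm rising to 27 mm above its underside, to be pinched across y. Point: centre, 14 mm above its underside; z up. It fits either way round. 0.08 kg.
- narrow_insert_mid (a point): White julienne insert: as the wide one, but 74 (x) x 62 (y) mm and with a comb of short teeth beside the ridge. Point: centre, 14 mm above its underside; z up. It fits either way round. 0.08 kg.
- guard_mid (a point): Hand guard 116 (x) x 64 (y) x 41.5 mm, 0.12 kg. Point: centre, 20.7 mm above its underside. Prong block x +-40, y +-17, 0 to 7 mm above the underside; flange 7 to 11.5 mm above it, y +-32, from the heel x = +58 to x = -48, then a tongue (toe) y +-22 to x = -58; knob x -31 to +15, y +-11, up to the top, pinched across y. Enters toe first with the heel raised about 20 degrees: too long to drop flat.
- guard_heel (a point): Spot with three fine ribs on top of the guard's flange near the heel where it is pressed down: 46 mm along the guard's +x from its centre, 11.5 mm above its underside. With the toe in, the heel at first rests on the catch's bevel some 13 mm above the deck.
- catch (a joint): Black spring catch in the front wall, slides outward along the case's +x: 0 = shut (its nose reaches over the guard's heel), up to 0.008 m = pushed back. The bevel on the nose lets the descending heel push it back with about 6 to 10 N of downward press at the heel; then it springs back to 0 over the heel.
- catch_nose (a point): Tip of the catch's nose at its flat underside: at x = 53.5 mm of the case, 19 mm above the worktop; the bevel rises outward from 4 mm above this point to the nose's top, 33 mm above the worktop.
- tomato: Red tomato, 70 mm; a bystander. Origin under its centre.
- bowl: Small white bowl, 115 mm across, 52 mm high; a bystander. Origin under its centre.
- garlic: Garlic bulb, 52 mm; a bystander. Origin under its centre.
Not all that is in view belongs to the job. What is shaped like the part that bears wide_insert_mid but orange is not meant.

How it is judged:
On the way, in this order (a step that is already met when the one before it is completed fails the run):
1. both inserts lie flat in their own pockets, pushed home under the end lips, the guard not yet in (y of wide_insert_mid in the frame of case above 0.0475 m and z of each of wide_insert_mid, narrow_insert_mid in the frame of case below 0.0215 m and angle between each of wide_insert_mid, narrow_insert_mid's own z axis and vertical below 0.05 rad and y of narrow_insert_mid in the frame of case below -0.0475 m and horizontal distance between each of wide_insert_mid, narrow_insert_mid and case below 0.06 m), for 0.2 s.
2. the guard lies level over them, toe under the back lip, heel under the shut catch (horizontal distance between guard_mid and case below 0.007 m and z of guard_mid in the frame of case below 0.0295 m and angle between guard_mid's own z axis and vertical below 0.05 rad and value of joint catch below 0.0015 m), for 0.2 s.
At the end, for the whole second after the job is handed in: Both inserts lie flat in their own pockets within 3.5 mm of their end walls (under the lips); the guard lies level over them, within 7 mm of the case's middle and 2.3 mm of its seat, toe under the back lip, the catch shut over its heel (within 1.5 mm) (all of step 1 and all of step 2 and angle between the x axis of guard_mid and the x axis of case, either way round below 0.12 rad); the robot touches nothing.
It fails at once if the guard or an insert is forced against the case with more than 150 N (contact force between any of guard, wide_insert, narrow_insert and case above 150 N).
It fails at once if the tomato, the bowl or the garlic is moved more than 3 cm (distance of any of tomato, bowl, garlic from where it was at the start of the episode above 0.03 m).
It also fails if it takes over 72 s, if anything falls off the work surface, if the arm or the gripper's body presses on something with over 40 N, if the wrist force passes 120 N, or if a joint passes its speed limit or range.

## Working session

There is one attempt and no reset: what is moved stays moved. The work goes in short steps, Python scripts to look and compute and a shell command to move; the robot and the scene stay as the last step left them, time stands still between calls to the robot, and variables do not carry over. Pictures are saved under pics/ and viewed, at most 10 in all, crops included, and the job is handed in when it is done.

```bash
mkdir -p pics; cat > h.py <<'E'
import numpy as np, cv2
from scipy.spatial.transform import Rotation as R
from cell import readout, vision
def cam(n):
    d=vision.get_image(n); K=np.array(d["camera_matrix"]); z=d["z_map"]
    v,u=np.mgrid[0:400,0:640]
    p=np.stack([(u-K[0,2])/K[0,0]*z,-(v-K[1,2])/K[1,1]*z,-z],-1)
    r=np.array(d["rotation"]); r=r if r.shape==(3,3) else R.from_rotvec(r).as_matrix()
    P=p@r.T+np.array(d["position"]); P[z==0]=np.nan
    return d["pixels"],P,d
E
python3 - <<'E'
from h import *
s=readout.observe(); print(s)
for n in("top","scene"):
    im,P,d=cam(n); cv2.imwrite(f"pics/{n}0.png",im); np.save(n+"0.npy",P); print(n,d["position"],d["camera_matrix"])
E
```

```text
{'clock': 0.0, 'joints': array([-1.2845985 ,  0.43519978,  0.02495446,  1.57412197, -0.01157506,
        1.1340166 , -0.07512551]), 'dq': array([ 1.10803299e-03, -7.48341509e-04,  9.42508264e-05,  6.88067068e-04,
       -1.70168223e-04, -4.96688624e-04,  1.02731720e-03]), 'joint_efforts': array([-2.81824987e-04, -6.67852592e+01,  9.84819867e-01, -3.14465654e+01,
       -6.06515980e-02,  4.29528148e-02,  1.47292603e-04]), 'position': array([0.2367733 , 0.5778393 , 0.22594957]), 'ee_rot': array([-6.06958489e-01, -3.08224708e+00,  2.50374753e-03]), 'force': array([ 0.36992171, -0.81495852,  0.33269667]), 'ft_torque': array([ 0.02178307,  0.00357363, -0.00660342]), 'gripper_force': 0.0, 'width': 1.0012810878601563}
top [ 0.48768298 -0.02151805  1.02002184] [[381.98570089   0.         317.00521461]
 [  0.         381.98570089 200.55099111]
 [  0.           0.           1.        ]]
scene [ 0.06594501 -1.01195945  0.71116729] [[424.36916673   0.         323.56428333]
 [  0.         424.36916673 195.87591968]
 [  0.           0.           1.        ]]
```

View pics/top0.png

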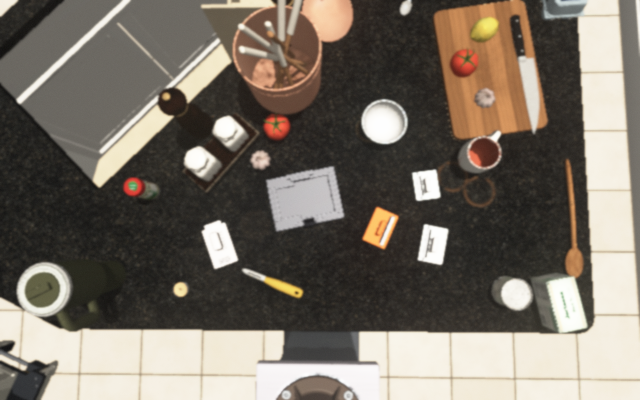

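View pics/scene0.png

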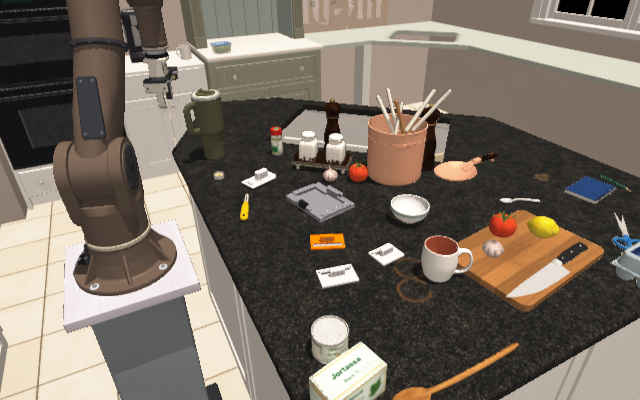

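The top view shows the case at (306,198) with its catch at (308,222). The wide insert is at (433,245), the narrow at (427,185), the orange decoy at (380,228) and the guard at (220,244). Bystanders are the tomato (277,127), garlic (260,160) and bowl (384,121).

```bash
cat > m.py <<'E'
from h import *
im=cv2.imread("pics/top0.png");P=np.load("top0.npy")
for n,(u,v,r) in dict(wide=(433,245,28),narrow=(427,185,24),orange=(380,228,26),guard=(220,244,32),case=(306,198,46)).items():
    s=np.s_[v-r:v+r,u-r:u+r]; p=P[s].reshape(-1,3); c=im[s].reshape(-1,3).astype(int)
    m=(p[:,2]>0.004)&(p[:,2]<.08)
    lab=cv2.connectedComponents((m.reshape(2*r,2*r)).astype(np.uint8))[1]; m=(lab==np.bincount(lab[lab>0]).argmax()).ravel()
    q=p[m]; rc=cv2.minAreaRect((q[:,:2]*1000).astype(np.float32))
    print(n,m.sum(),rc,"z",np.percentile(q[:,2],[5,25,50,75,95,99]).round(4))
    for lo in (.016,.030):
        k=q[q[:,2]>lo]
        if len(k)>5: print("   >",lo,len(k),cv2.minAreaRect((k[:,:2]*1000).astype(np.float32)))
E
python3 m.py
```

```text
wide 777 ((458.4178161621094, -304.39105224609375), (62.86213302612305, 93.6895523071289), 77.6427993774414) z [0.0046 0.0058 0.0068 0.0083 0.0255 0.0277]
   > 0.016 84 ((458.5083312988281, -304.3111572265625), (12.765416145324707, 38.52302932739258), 75.77447509765625)
narrow 582 ((615.2039184570312, -289.618408203125), (74.08273315429688, 62.656959533691406), 7.613034725189209) z [0.0044 0.0057 0.0069 0.0086 0.0263 0.0283]
   > 0.016 77 ((615.0366821289062, -289.5865173339844), (37.97319030761719, 12.270072937011719), 7.630126476287842)
orange 741 ((501.8508605957031, -167.62747192382812), (62.04313278198242, 93.42501068115234), 65.67205810546875) z [0.0044 0.0056 0.0068 0.0081 0.0251 0.0271]
   > 0.016 77 ((501.8221130371094, -167.685791015625), (12.312982559204102, 39.53293228149414), 66.2113037109375)
guard 1031 ((458.26214599609375, 258.1447448730469), (115.91812896728516, 64.95391082763672), 20.888957977294922) z [0.0073 0.0092 0.0107 0.013  0.0409 0.0427]
   > 0.016 191 ((476.6173400878906, 261.4999084472656), (68.3015365600586, 28.8236083984375), 20.743427276611328)
   > 0.03 163 ((465.6626281738281, 260.55975341796875), (45.7083625793457, 22.822124481201172), 20.743427276611328)
case 2587 ((575.6489868164062, 31.662742614746094), (143.3095703125, 182.2233123779297), 11.835428237915039) z [0.0043 0.0059 0.0122 0.0159 0.0263 0.0309]
   > 0.016 627 ((575.6603393554688, 31.571578979492188), (143.3040771484375, 181.0447235107422), 11.875624656677246)
   > 0.03 42 ((513.5462036132812, 19.432037353515625), (13.7808837890625, 26.36592674255371), 14.176238059997559)
```

```bash
cat >> h.py <<'E'
def plan(x,y,z,ydeg):
    "turn (units) then shift (units) along the tool axes after the turn; tool y to world angle ydeg (mod 180)"
    s=readout.observe(); r=R.from_rotvec(s["ee_rot"]).as_matrix(); p=np.array(s["position"])
    a=np.degrees(np.arctan2(r[1,1],r[0,1])); d=(ydeg-a+90)%180-90
    r2=R.from_euler("z",d,degrees=True).as_matrix()@r
    print("turn",round(-d/4,2),"shift",((r2.T@(np.array([x,y,z])-p))/.04).round(2),"at",p.round(4),"yaw",a.round(1),"tilt",(r[:,2]).round(3))
    return
E
python3 -c "
from h import *
plan(.458,-.304,.12,77.2)"
```

```text
turn -2.37 shift [-10.28 -20.27   2.68] at [0.2368 0.5779 0.226 ] yaw 67.7 tilt [-0.    -0.001 -1.   ]
```

```bash
python3 -m creep '[[0,0,0,-0.8,1],[0,0,0,-0.8,1],[0,0,0,-0.77,1],[-0.4,-0.8,0,0,1],[-0.4,-0.8,0,0,1],[-0.4,-0.8,0,0,1],[-0.4,-0.8,0,0,1],[-0.4,-0.8,0,0,1],[-0.4,-0.8,0,0,1],[-0.4,-0.8,0,0,1],[-0.4,-0.8,0,0,1],[-0.4,-0.8,0,0,1]]'; python3 -m creep '[[-0.4,-0.8,0,0,1],[-0.4,-0.8,0,0,1],[-0.4,-0.8,0,0,1],[-0.4,-0.8,0,0,1],[-0.4,-0.8,0,0,1],[-0.4,-0.8,0,0,1],[-0.4,-0.8,0,0,1],[-0.4,-0.8,0,0,1],[-0.4,-0.8,0,0,1],[-0.4,-0.8,0,0,1],[-0.4,-0.8,0,0,1],[-0.4,-0.8,0,0,1]]'; python3 -c "
from h import *
plan(.458,-.304,.12,77.2)"
```

```text
clock: 1.6
position: [0.3136, 0.2642, 0.2266]
ee_rot: [-0.35, -3.122, 0.0]
force: [0.3, -0.3, -0.5]
width: 1.002
gripper_force: 0.0
clock: 3.1
position: [0.4157, -0.1524, 0.2266]
ee_rot: [-0.35, -3.122, -0.0]
force: [0.5, 0.2, -0.6]
width: 0.998
gripper_force: 0.0
turn 0.0 shift [-1.87 -3.46  2.66] at [ 0.4157 -0.1524  0.2266] yaw 77.2 tilt [-0.  0. -1.]
```

```bash
python3 -m creep '[[-0.47,-0.86,0.4,0,1],[-0.47,-0.86,0.4,0,1],[-0.47,-0.87,0.4,0,1],[-0.46,-0.87,0.4,0,1],[0,0,0,0,1]]'; cat > m2.py <<'E'
import sys
from h import *
im,P,d=cam("wrist"); cv2.imwrite(f"pics/{sys.argv[1]}.png",im); np.save(sys.argv[1]+".npy",P)
x,y,r=map(float,sys.argv[2:5])
m=(P[...,2]>.004)&(P[...,2]<.06)&(np.hypot(P[...,0]-x,P[...,1]-y)<r)
for lo in (.004,.016,.03):
    k=P[m&(P[...,2]>lo)]
    if len(k)>20: print(lo,len(k),cv2.minAreaRect((k[:,:2]*1000).astype(np.float32)),np.percentile(k[:,2],[5,50,98]).round(4))
E
python3 m2.py w1 .458 -.304 .075; python3 -c "
from h import *
plan(.458,-.304,.0145,77.2)"
```

```text
clock: 3.72
position: [0.457, -0.3056, 0.1613]
ee_rot: [-0.356, -3.119, 0.002]
force: [-0.5, 1.0, 0.1]
width: 1.002
gripper_force: 0.0
0.004 4491 ((460.4049377441406, -303.30084228515625), (61.98710250854492, 93.96367645263672), 78.63894653320312) [0.0054 0.0067 0.0267]
0.016 423 ((459.9227294921875, -303.5198974609375), (11.787679672241211, 39.328495025634766), 77.23921203613281) [0.0223 0.0261 0.0277]
turn -0.03 shift [-0.03  0.    3.68] at [ 0.4571 -0.3038  0.1618] yaw 77.1 tilt [-0.002  0.    -1.   ]
```

View pics/w1.png

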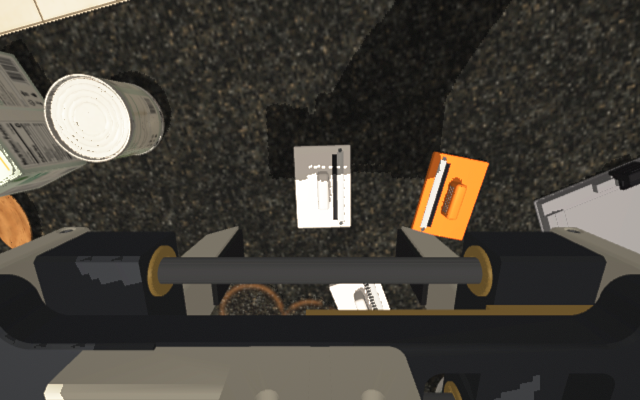

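The wrist view shows the white wide insert at (322,187) with its ridge upright, and the orange decoy well clear at (450,195).

```bash
python3 -m creep '[[-0.07,0,0.7,-0.2,1],[0,0,0.8,0,1],[0,0,0.8,0,1],[0,0,0.7,0,1],[0,0,0.45,0,1],[0,0,0.23,0,1],[0,0,0,0,0],[0,0,0,0,0],[0,0,0,0,0],[0,0,0,0,0],[0,0,0,0,0],[0,0,0,0,0]]' 20; python3 -m creep '[[0,0,0,0,0],[0,0,0,0,0],[0,0,-0.5,0,0],[0,0,-0.9,0,0],[0,0,-0.9,0,0],[0,0,-0.2,0,0],[0,0,0,0,0]]'; python3 -c "
from h import *
plan(.458,-.304,.0145,77.2)
c=np.array([.577,.0317]); a=np.radians(191.8)
ex=np.array([np.cos(a),np.sin(a)]); ey=np.array([-ex[1],ex[0]])
q=c+.036*ey; print(q); plan(q[0],q[1],.1,101.8)"
```

```text
clock: 5.28
position: [0.4607, -0.3035, 0.0156]
ee_rot: [0.328, 3.124, 0.0]
force: [0.1, -0.0, 0.1]
width: 0.398
gripper_force: 0.0
clock: 6.15
position: [0.4608, -0.3033, 0.1154]
ee_rot: [0.328, 3.124, 0.0]
force: [0.5, 1.0, -1.2]
width: 0.126
gripper_force: 20.0
turn 0.21 shift [ 0.07 -0.03  2.52] at [ 0.4608 -0.3033  0.1154] yaw 78.0 tilt [ 0.  0. -1.]
[ 0.58436186 -0.00353923]
turn -5.94 shift [-4.56  6.7   0.39] at [ 0.4608 -0.3033  0.1154] yaw 78.0 tilt [ 0.  0. -1.]
```

```bash
python3 -m creep '[[0,0,0,-1,0],[0,0,0,-1,0],[0,0,0,-1,0],[0,0,0,-1,0],[0,0,0,-1,0],[0,0,0,-0.94,0],[-0.5,0.8,-0.3,0,0],[-0.5,0.8,-0.3,0,0],[-0.5,0.8,-0.3,0,0],[-0.5,0.8,-0.2,0,0],[-0.5,0.8,0,0,0],[0,0,0,0,0]]';  cat > mc.py <<'E'
import sys
from h import *
n=sys.argv[1]; im,P,d=cam("wrist"); cv2.imwrite(f"pics/{n}.png",im); np.save(n+".npy",P)
c=np.array([.577,.0317]); a=np.radians(191.8)
ex=np.array([np.cos(a),np.sin(a)]); ey=np.array([-ex[1],ex[0]])
X=(P[...,:2]-c)@ex; Y=(P[...,:2]-c)@ey; Z=P[...,2]
# edges of the case in nominal case frame: transition of height
m=(Z>.009)&(Z<.036)&(abs(X)<.09)&(abs(Y)<.105)
bx=np.arange(-.06,.0601,.01)
for s in bx:
    k=m&(abs(Y-s)<.004); 
    if k.sum()>10: print("y %.3f xmin %.4f xmax %.4f n %d"%(s,X[k].min(),X[k].max(),k.sum()))
for s in bx:
    k=m&(abs(X-s)<.004)
    if k.sum()>10: print("x %.3f ymin %.4f ymax %.4f"%(s,Y[k].min(),Y[k].max()))
E
python3 mc.py w2
```

```text
clock: 7.65
position: [0.5264, -0.1225, 0.1578]
ee_rot: [0.331, -3.122, -0.003]
force: [0.1, 0.1, -1.2]
width: 0.127
gripper_force: 20.0
y -0.060 xmin -0.0718 xmax 0.0654 n 324
y -0.050 xmin -0.0718 xmax 0.0653 n 320
y -0.040 xmin -0.0704 xmax 0.0653 n 281
y -0.030 xmin -0.0699 xmax 0.0654 n 336
y -0.020 xmin -0.0694 xmax 0.0652 n 193
y -0.010 xmin -0.0590 xmax 0.0710 n 157
y 0.000 xmin 0.0499 xmax 0.0709 n 159
y 0.010 xmin 0.0471 xmax 0.0707 n 280
y 0.020 xmin 0.0473 xmax 0.0655 n 118
y 0.030 xmin 0.0469 xmax 0.0654 n 125
y 0.040 xmin 0.0474 xmax 0.0654 n 119
y 0.050 xmin 0.0470 xmax 0.0653 n 119
y 0.060 xmin 0.0472 xmax 0.0653 n 118
x -0.060 ymin -0.0918 ymax -0.0140
x -0.050 ymin -0.0911 ymax -0.0196
x -0.040 ymin -0.0923 ymax -0.0252
x 0.000 ymin -0.0918 ymax -0.0725
x 0.010 ymin -0.0926 ymax -0.0726
x 0.020 ymin -0.0924 ymax -0.0731
x 0.030 ymin -0.0918 ymax 0.0875
x 0.040 ymin -0.0917 ymax 0.0881
x 0.050 ymin -0.0924 ymax 0.0876
x 0.060 ymin -0.0921 ymax 0.0874
```

View pics/w2.png

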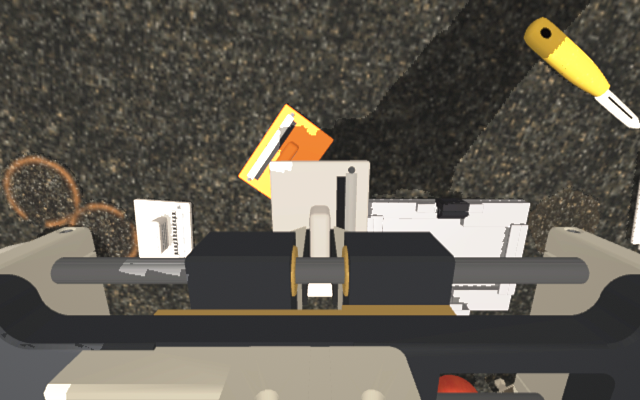

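The view shows the wide insert held square, the case at right (catch at (452,210)), and the narrow insert at (163,230). The case centre refines to about (0.579, 0.0325).

```bash
cat >> h.py <<'E'
C=np.array([.579,.0325]); A=191.8; a_=np.radians(A)
EX=np.array([np.cos(a_),np.sin(a_)]); EY=np.array([-EX[1],EX[0]])
def pc(x,y,z,dyaw=0):
    q=C+x*EX+y*EY; s=readout.observe(); e=np.array(s["position"][:2])-C
    print("tcp in case",(e@EX).round(4),(e@EY).round(4),"F case",np.round([s["force"][:2]@EX,s["force"][:2]@EY,s["force"][2]],1)); plan(q[0],q[1],z,A-90+dyaw)
E
python3 -c "
from h import *
pc(0,.036,.0210)"
```

```text
tcp in case 0.0844 0.143 F case [ 0.1  0.4 -0.8]
turn 0.04 shift [-2.12  2.67  3.42] at [ 0.5256 -0.1247  0.158 ] yaw 101.9 tilt [-0.002  0.001 -1.   ]
```

```bash
python3 -m creep '[[-0.5,0.67,0.2,0,0],[-0.5,0.67,0.5,0,0],[-0.5,0.67,0.5,0,0],[-0.62,0.66,0.8,0,0],[0,0,0.3,0,0],[0,0,0,0,0]]'; python3 -c "
from h import *
pc(0,.036,.0210)"
```

```text
clock: 8.45
position: [0.5857, -0.0064, 0.066]
ee_rot: [0.319, -3.122, 0.002]
force: [0.0, -0.8, -1.0]
width: 0.127
gripper_force: 20.0
tcp in case 0.0014 0.0395 F case [ 0.1  0.8 -1. ]
turn -0.03 shift [-0.04  0.09  1.12] at [ 0.5857 -0.0064  0.066 ] yaw 101.7 tilt [-0.004 -0.001 -1.   ]
```

```bash
python3 -m creep '[[-0.04,0.09,0.3,0,0],[0,0,0.3,0,0],[0,0,0.2,0,0],[0,0,0.15,0,0],[0,0,0.1,0,0],[0,0,0.07,0,0],[0,0,0,0,0]]'; python3 -c "
from h import *
pc(0,.036,.0210)"
```

```text
clock: 9.32
position: [0.5893, -0.0007, 0.0246]
ee_rot: [-0.321, 3.122, 0.001]
force: [-4.0, 0.8, 17.8]
width: 0.125
gripper_force: 20.0
tcp in case -0.0033 0.0346 F case [ 3.7 -1.6 17.8]
turn -0.01 shift [ 0.08 -0.04  0.09] at [ 0.5893 -0.0007  0.0246] yaw 101.8 tilt [ 0.003  0.001 -1.   ]
```

```bash
python3 -m creep '[[0,0,-0.12,0,0],[0.08,-0.02,-0.1,0,0],[0,0,0,0,0]]'; python3 -c "
from h import *
pc(0,.036,.0210)
im,P,d=cam('wrist'); cv2.imwrite('pics/w3.png',im[100:330,150:550])
q=(P[...,:2]-C); X=q@EX;Y=q@EY;Z=P[...,2]
for x in np.arange(-.05,.076,.005):
  k=(abs(X-x)<.0025)
  print('%.3f'%x,[ (round(float(np.nanmedian(Z[k&(abs(Y-y)<.003)])),4) if (k&(abs(Y-y)<.003)).sum()>3 else None) for y in (-.04,.0,.01,.02,.048,.054,.06,.066,.078)])
"
```

```text
clock: 9.7
position: [0.5854, -0.0024, 0.0319]
ee_rot: [-0.322, 3.124, -0.0]
force: [0.9, 0.1, -0.8]
width: 0.126
gripper_force: 20.0
tcp in case 0.0009 0.0355 F case [-0.9  0.1 -0.8]
turn -0.01 shift [-0.02 -0.01  0.27] at [ 0.5854 -0.0024  0.0319] yaw 101.8 tilt [ 0.001  0.    -1.   ]
-0.050 [None, None, None, None, None, None, None, None, None]
-0.045 [None, None, None, None, None, None, None, None, None]
-0.040 [None, None, None, None, None, None, None, None, None]
-0.035 [0.099, None, None, None, None, None, None, None, None]
-0.030 [0.1006, None, None, None, None, None, None, None, None]
-0.025 [0.1069, None, None, None, None, None, None, None, None]
-0.020 [0.1098, None, None, None, None, None, None, None, None]
-0.015 [0.1131, None, None, None, None, None, None, None, None]
-0.010 [0.1153, 0.1209, None, None, None, None, None, None, None]
-0.005 [0.0056, 0.121, None, None, None, None, None, None, None]
-0.000 [0.0048, 0.0046, None, None, None, None, None, None, None]
0.005 [0.0997, 0.0047, 0.0188, 0.0195, 0.0188, 0.0188, 0.0187, 0.0185, 0.0171]
0.010 [0.1037, 0.0046, 0.0191, 
[... 382 characters left out ...]
3, 0.116, 0.116, 0.1163, 0.116, 0.1158, 0.1164, 0.0172]
0.040 [0.0134, 0.0048, 0.0188, 0.0194, 0.019, 0.0187, 0.0188, 0.0187, 0.0173]
0.045 [0.0133, 0.0046, 0.019, 0.0189, 0.0189, 0.0187, 0.0188, 0.0187, 0.0171]
0.050 [0.0132, 0.0133, 0.0139, 0.0134, 0.0135, 0.0135, 0.0135, 0.0134, 0.017]
0.055 [0.0131, 0.0275, 0.0272, 0.0133, 0.0132, 0.0131, 0.0133, 0.0132, 0.0133]
0.060 [0.0133, 0.0316, 0.0314, 0.0193, 0.0133, 0.0132, 0.0131, 0.0132, 0.0131]
0.065 [0.0131, 0.0316, 0.0315, 0.0188, 0.0129, 0.0128, 0.0127, 0.0129, 0.0129]
0.070 [-0.0002, 0.0315, 0.0307, -0.0005, -0.0006, -0.0005, -0.0005, -0.0006, -0.0004]
0.075 [-0.0004, -0.0006, -0.0006, -0.0005, -0.0005, -0.0006, -0.0005, -0.0005, -0.0004]
```

View pics/w3.png

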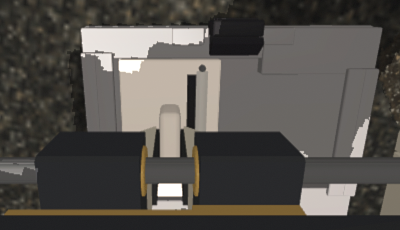

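```bash
python3 -m creep '[[0,0,0.1,0,0],[0,0,0.06,0,0],[0,-0.1,0,0,0],[0,-0.1,0,0,0],[0,-0.1,0,0,0],[0,-0.06,0,0,0],[0,0,0,0,0]]' 12; python3 -c "
from h import *
pc(0,.051,.025)"
```

```text
clock: 10.62
position: [0.5881, -0.016, 0.0252]
ee_rot: [-0.322, 3.125, 0.001]
force: [1.4, 2.8, 0.0]
width: 0.132
gripper_force: 12.0
tcp in case 0.001 0.0493 F case [-2.  -2.4  0. ]
turn -0.01 shift [-0.02 -0.04  0.01] at [ 0.5881 -0.016   0.0252] yaw 101.8 tilt [ 0.     0.001 -1.   ]
```

```bash
python3 -m creep '[[0,-0.05,0,0,0],[0,-0.05,0,0,0],[0,0,0,0,0]]'; python3 -c "
from h import *
pc(0,.051,.025)"
```

```text
clock: 11.0
position: [0.5881, -0.0161, 0.0252]
ee_rot: [0.326, -3.123, -0.008]
force: [-0.7, 12.8, 5.6]
width: 0.132
gripper_force: 12.0
tcp in case 0.001 0.0495 F case [ -1.9 -12.7   5.6]
turn 0.03 shift [-0.02 -0.04  0.  ] at [ 0.5881 -0.0161  0.0252] yaw 101.9 tilt [-0.002  0.005 -1.   ]
```

```bash
python3 -m creep '[[0,0.09,0,0,0],[0,0,0,0,0.4],[0,0,0,0,0.4],[0,0,0,0,0.4],[0,0,-0.4,0,0.4],[0,0,-0.9,0,0.5],[0,0,-0.9,0,1],[0.9,0,-0.9,0,1],[0.9,0,0,0,1],[0.9,0,0,0,1],[0,0,0,0,1]]'; cat > v.py <<'E'
import sys
from h import *
n=sys.argv[1]; im,P,d=cam("top"); cv2.imwrite(f"pics/{n}.png",im); np.save(n+".npy",P)
q=P[...,:2]-C; X=q@EX;Y=q@EY;Z=P[...,2]
for s in (1,-1):
    m=(Z>.022)&(Z<.045)&(abs(X)<.03)&(s*Y>.03)&(s*Y<.075)
    k=np.stack([X[m],Y[m]],-1)*1000
    if len(k)>8: print("ridge",s,len(k),cv2.minAreaRect(k.astype(np.float32)),np.percentile(Z[m],[50,95]))
m=(Z>.009)&(Z<.036)&(abs(X)<.1)&(abs(Y)<.11)
for x in (-.06,.06): k=m&(abs(X-x)<.006)&(Z<.02); print("x",x,"y range",Y[k].min(),Y[k].max()) if k.any() else 0
for y in (-.06,.06): k=m&(abs(Y-y)<.01)&(Z<.02); print("y",y,"x range",X[k].min(),X[k].max()) if k.any() else 0
E
python3 v.py t2; python3 -c "
from h import *
plan(.6152,-.2896,.12,97.6)"
```

```text
clock: 12.38
position: [0.4801, -0.0395, 0.1501]
ee_rot: [0.319, -3.125, -0.002]
force: [-0.1, -0.2, 0.3]
width: 0.974
gripper_force: 0.0
ridge 1 57 ((2.747812271118164, 51.277069091796875), (35.26859664916992, 12.073664665222168), 2.0727500915527344) [0.03042738 0.03318697]
x -0.06 y range -0.09044794561075951 0.09088023166323744
x 0.06 y range -0.09021252124915277 -0.02167676833285895
y -0.06 x range -0.067915799905779 0.06818027131754076
y 0.06 x range -0.06798647642090623 0.02256900729412368
turn 1.03 shift [-2.47 -6.65  0.76] at [ 0.4821 -0.039   0.1503] yaw 101.7 tilt [ 0.001  0.001 -1.   ]
```

```bash
python3 -m creep '[[0,0,0,0.5,1],[0,0,0,0.5,1],[-0.3,-0.83,0,0,1],[-0.3,-0.83,0,0,1],[-0.3,-0.83,0,0,1],[-0.3,-0.83,0,0,1],[-0.3,-0.83,0,0,1],[-0.32,-0.83,0,0,1],[-0.32,-0.83,0,0,1],[-0.32,-0.83,0,0,1],[0,0,0,0,1]]'; python3 m2.py w4 .6152 -.2896 .065; python3 -c "
from h import *
plan(.6152,-.2896,.0145,97.6)
P=np.load('top0.npy'); m=(P[...,2]>.03)&(P[...,2]<.15)&(abs(P[...,0]-.61)<.04)&(P[...,1]<-.33)&(P[...,1]>-.6); print(P[m][:,1].max(),P[m][:,2].max())"
```

```text
clock: 13.8
position: [0.6161, -0.2918, 0.1484]
ee_rot: [0.206, -3.134, 0.003]
force: [0.6, -0.6, -0.6]
width: 1.004
gripper_force: 0.0
0.004 3821 ((617.3849487304688, -288.7117004394531), (74.0609359741211, 61.99924850463867), 7.760319709777832) [0.0055 0.0068 0.0269]
0.016 456 ((616.7369995117188, -288.6763916015625), (38.84012985229492, 11.38964557647705), 7.797773361206055) [0.0234 0.0262 0.0277]
turn 0.01 shift [0.01 0.01 3.34] at [ 0.6158 -0.2897  0.1482] yaw 97.6 tilt [-0.001 -0.001 -1.   ]
-0.38696998863663346 0.09178923053444044
```

The body would pass within 3 mm of the mug, so I grip 15 mm off to the left. The closing finger then draws the insert to the centre.

```bash
python3 -m creep '[[-0.04,0.4,0.5,0,1],[0,0,0.8,0,1],[0,0,0.8,0,1],[0,0,0.7,0,1],[0,0,0.4,0,1],[0,0,0.13,0,1],[0,0,0,0,0],[0,0,0,0,0],[0,0,0,0,0],[0,0,0,0,0],[0,0,0,0,0],[0,0,0,0,0]]' 20; python3 -m creep '[[0,0,0,0,0],[0,0,0,0,0],[0,0,0,0,0],[0,0,-0.5,0,0],[0,0,-0.9,0,0],[0,0,-0.9,0,0],[0,0,-0.4,0,0],[0,0,0,0,0]]'; python3 -c "
from h import *
pc(0,-.036,.08)"
```

```text
clock: 15.35
position: [0.6153, -0.2728, 0.016]
ee_rot: [-0.212, 3.134, -0.0]
force: [0.3, -1.1, 0.3]
width: 0.394
gripper_force: 0.2
clock: 16.35
position: [0.6158, -0.2727, 0.1252]
ee_rot: [-0.213, 3.132, -0.001]
force: [0.1, 0.6, -0.8]
width: 0.129
gripper_force: 20.0
tcp in case 0.0264 0.3063 F case [-0.3 -0.6 -0.8]
turn -1.01 shift [-0.66  8.56  1.13] at [ 0.6158 -0.2727  0.1252] yaw 97.8 tilt [ 0.002 -0.    -1.   ]
```

```bash
python3 -m creep '[[0,0,0,-0.5,0],[0,0,0,-0.5,0],[-0.06,0.85,0,0,0],[-0.06,0.85,0,0,0],[-0.06,0.85,0,0,0],[-0.06,0.85,0,0,0],[-0.06,0.85,0,0,0],[-0.06,0.85,0,0,0],[-0.06,0.85,0,0,0],[-0.08,0.85,0,0,0],[-0.08,0.88,0.3,0,0],[-0.08,0.88,0.5,0,0]]'; python3 -m creep '[[0,0,0.5,0,0],[0,0,0.4,0,0],[0,0,0,0,0]]'; python3 -c "
from h import *
pc(0,-.036,.025)
im,P,d=cam('wrist'); q=P[...,:2]-C; X=q@EX;Y=q@EY;Z=P[...,2]
p=readout.observe()['position'][2]
m=(Z>.022)&(Z<p+.012)&(abs(X)<.05)&(Y<-.0)&(Y>-.068); k=np.stack([X[m],Y[m]],-1)*1000; print(np.percentile(Z[m],[5,25,50,75,95]),X[m].max(),Y[m&(X>.025)].min(),Y[m&(X>.025)].max(),p)
cv2.imwrite('pics/w5.png',im[60:330,150:550])"
```

```text
clock: 17.85
position: [0.5713, 0.0691, 0.0915]
ee_rot: [-0.324, 3.124, 0.0]
force: [0.4, -0.3, -1.1]
width: 0.126
gripper_force: 20.0
clock: 18.23
position: [0.5703, 0.0671, 0.0546]
ee_rot: [0.321, -3.122, 0.001]
force: [0.1, -0.1, -1.4]
width: 0.128
gripper_force: 20.0
tcp in case 0.0014 -0.0356 F case [-0.1  0.1 -1.4]
turn -0.02 shift [-0.04  0.01  0.74] at [0.5703 0.0671 0.0546] yaw 101.7 tilt [-0.003 -0.001 -1.   ]
[0.04427608 0.0451057  0.04566112 0.0466801  0.0654196 ] 0.03883785687091708 -0.06568900342255361 -0.0037021578117716544 0.05549456033097759
```

View pics/w5.png

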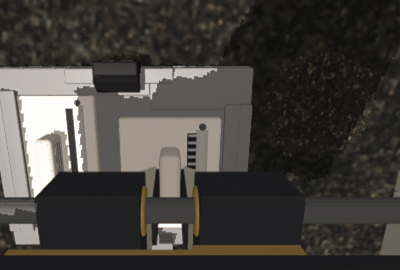

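The narrow insert hangs square over its own pocket. The wide insert is in place at the left of the view.

```bash
python3 -m creep '[[-0.04,0,0.25,0,0],[0,0,0.25,0,0],[0,0,0.15,0,0],[0,0,0.08,0,0],[0,0,0.06,0,0],[0,0,0.03,0,0],[0,0,0,0,0]]'; python3 -c "
from h import *
pc(0,-.036,.022)"
```

```text
clock: 19.15
position: [0.5728, 0.0684, 0.0232]
ee_rot: [-0.322, 3.125, 0.0]
force: [-0.5, -0.2, -1.6]
width: 0.128
gripper_force: 20.0
tcp in case -0.0013 -0.0364 F case [ 0.5  0.1 -1.6]
turn -0.01 shift [ 0.03 -0.01  0.03] at [0.5728 0.0684 0.0232] yaw 101.8 tilt [ 0.  0. -1.]
```

```bash
python3 -m creep '[[0.02,0,0.04,0,0],[0,0.1,0.02,0,0],[0,0.1,0,0,0],[0,0.1,0,0,0],[0,0.06,0,0,0],[0,0.04,0,0,0],[0,0,0,0,0]]' 12; python3 -c "
from h import *
pc(0,-.051,.022)"
```

```text
clock: 20.02
position: [0.5689, 0.0841, 0.0209]
ee_rot: [-0.322, 3.125, 0.0]
force: [0.3, -0.1, 2.5]
width: 0.129
gripper_force: 12.0
tcp in case -0.0007 -0.0526 F case [-0.2  0.2  2.5]
turn -0.01 shift [ 0.02 -0.04 -0.03] at [0.5689 0.0841 0.0209] yaw 101.8 tilt [ 0.  0. -1.]
```

```bash
python3 -m creep '[[0,0.05,-0.01,0,0],[0,0.05,0,0,0],[0,0,0,0,0]]'; python3 -c "
from h import *
pc(0,-.051,.022)"
```

```text
clock: 20.4
position: [0.5688, 0.0845, 0.0213]
ee_rot: [-0.318, 3.124, -0.005]
force: [2.4, -9.8, 0.6]
width: 0.13
gripper_force: 12.0
tcp in case -0.0006 -0.053 F case [-0.4 10.1  0.6]
turn -0.05 shift [ 0.02 -0.05 -0.02] at [0.5688 0.0845 0.0213] yaw 101.6 tilt [ 0.002 -0.003 -1.   ]
```

```bash
python3 -m creep '[[0,-0.08,0,0,0],[0,0,0,0,0.4],[0,0,0,0,0.4],[0,0,0,0,0.4],[0,0,-0.4,0,0.4],[0,0,-0.9,0,0.5],[0,0,-0.9,0,1],[0.9,0,-0.5,0,1],[0.9,0,0,0,1],[0.9,0.7,0,0,1],[0.7,0.7,0,0,1],[0,0,0,0,1]]'; python3 v.py t3; python3 -c "
from h import *
plan(.4657,.2606,.12,110.9)"
```

```text
clock: 21.9
position: [0.4218, 0.1133, 0.1299]
ee_rot: [0.327, -3.124, -0.003]
force: [0.2, 0.6, 0.7]
width: 1.001
gripper_force: 0.0
ridge 1 72 ((4.412629127502441, 50.77576446533203), (33.998817443847656, 29.933462142944336), 42.69802474975586) [0.03016236 0.03366994]
ridge -1 73 ((2.6166343688964844, -50.42162322998047), (37.871490478515625, 11.835436820983887), 0.39425384998321533) [0.02991581 0.03384372]
x -0.06 y range -0.09031742925942454 0.09093833387503962
x 0.06 y range -0.09045805158780923 0.0906274078190925
y -0.06 x range -0.06838838343620496 0.0696593907004343
y 0.06 x range -0.06807103353019368 0.06932072757986275
turn -2.25 shift [-2.3   3.08  0.26] at [0.4236 0.1126 0.1301] yaw 101.9 tilt [ 0.001  0.001 -1.   ]
```

```bash
python3 -m creep '[[0,0,0,-0.8,1],[0,0,0,-0.8,1],[0,0,0,-0.65,1],[-0.5,0.7,-0.2,0,1],[-0.6,0.8,-0.2,0,1],[-0.6,0.8,0,0,1],[-0.6,0.78,0,0,1],[0,0,0,0,1]]'; python3 m2.py w6 .458 .258 .075; python3 -c "
from h import *
plan(.4657,.2606,.020,110.9)"
```

```text
clock: 22.95
position: [0.4681, 0.2624, 0.1455]
ee_rot: [-0.57, 3.087, 0.001]
force: [-0.7, -0.6, 0.1]
width: 0.998
gripper_force: 0.0
0.004 6459 ((460.5675048828125, 260.40814208984375), (115.89991760253906, 64.06537628173828), 20.58554458618164) [0.0099 0.0113 0.0416]
0.016 1127 ((467.3958435058594, 263.0732727050781), (45.2672119140625, 22.299938201904297), 20.488481521606445) [0.0308 0.0406 0.0422]
0.03 1080 ((467.3958435058594, 263.0732727050781), (45.2672119140625, 22.299938201904297), 20.488481521606445) [0.0368 0.0407 0.0422]
turn -0.02 shift [0.04 0.03 3.13] at [0.4676 0.26   0.1453] yaw 110.8 tilt [ 0.001 -0.    -1.   ]
```

View pics/w6.png

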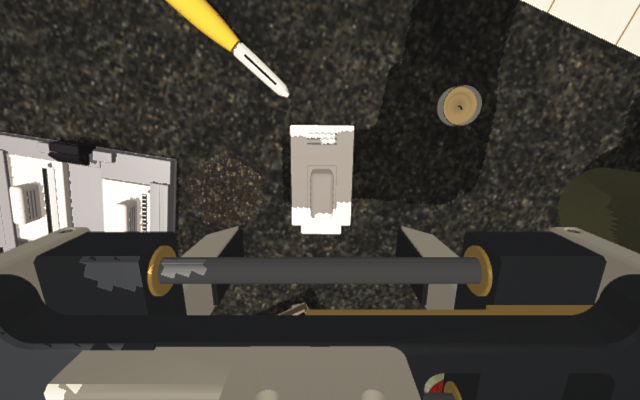

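The view shows the guard with its heel ribs at (322,137) facing the robot and its toe at (322,228). Both inserts sit in the case at left.

```bash
python3 -m creep '[[0,0.04,0.6,0,1],[0,0,0.8,0,1],[0,0,0.8,0,1],[0,0,0.6,0,1],[0,0,0.33,0,1],[0,0,0,0,0],[0,0,0,0,0],[0,0,0,0,0],[0,0,0,0,0],[0,0,0,0,0],[0,0,0,0,0],[0,0,0,0,0]]' 15; python3 -m creep '[[0,0,-0.5,0,0],[0,0,-0.9,0,0],[0,0,-0.9,0,0],[0,0,-0.2,0,0],[0,0,0,0,0]]'; python3 -c "
from h import *
pc(.020,0,.08)"
```

```text
clock: 24.5
position: [0.4658, 0.2611, 0.0199]
ee_rot: [0.566, -3.09, -0.0]
force: [0.4, 0.1, 0.2]
width: 0.287
gripper_force: 0.6
clock: 25.12
position: [0.4657, 0.2612, 0.1198]
ee_rot: [-0.566, 3.09, 0.001]
force: [0.9, 0.6, -1.1]
width: 0.236
gripper_force: 15.0
tcp in case 0.0641 -0.247 F case [-1.  -0.4 -1.1]
turn 2.24 shift [-1.1  -6.18  0.99] at [0.4657 0.2612 0.1198] yaw 110.8 tilt [ 0.  0. -1.]
```

```bash
python3 -m creep '[[0,0,0,0.75,0],[0,0,0,0.75,0],[0,0,0,0.74,0],[-0.2,-0.8,0,0,0],[-0.2,-0.8,0,0,0],[-0.2,-0.8,0,0,0],[-0.2,-0.8,0,0,0],[-0.2,-0.8,0,0,0],[-0.2,-0.8,0,0,0],[-0.2,-0.8,0.2,0,0],[-0.15,-0.58,0.4,0,0],[0,0,0.3,0,0]]'; python3 -m creep '[[0,0,0.2,0,0],[0,0,0,0,0]]' 10; python3 -c "
from h import *
pc(.002,0,.046)
im,P,d=cam('wrist'); q=P[...,:2]-C; X=q@EX;Y=q@EY;Z=P[...,2]; p=readout.observe()['position'][2]
m=(Z>p-.02)&(Z<p+.012)&(Z>.036)&(abs(X)<.085)&(abs(Y)<.04)
print(np.percentile(Z[m],[5,50,95]),X[m].max()); k=m&(X>.03); print(Y[k].min(),Y[k].max(),p)
cv2.imwrite('pics/w7.png',im[60:330,120:540])"
```

```text
clock: 26.62
position: [0.5766, 0.0292, 0.0818]
ee_rot: [0.317, -3.123, 0.002]
force: [-0.5, 0.5, -1.3]
width: 0.234
gripper_force: 15.0
clock: 26.88
position: [0.576, 0.033, 0.0749]
ee_rot: [0.325, -3.123, -0.001]
force: [-1.0, -0.3, -0.8]
width: 0.239
gripper_force: 10.0
tcp in case 0.0028 -0.0011 F case [ 1.1  0.1 -0.8]
turn 0.02 shift [-0.02 -0.03  0.72] at [0.576  0.033  0.0749] yaw 101.9 tilt [-0.002  0.    -1.   ]
[0.05824066 0.05941744 0.08130547] 0.06460577371500585
-0.03217626259224553 0.03205951889758203 0.07553909687504007
```

View pics/w7.png

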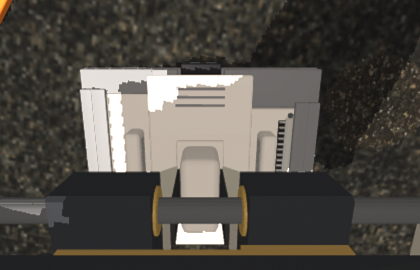

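```bash
python3 -c "
from h import *
im,P,d=cam('wrist'); q=P[...,:2]-C; X=q@EX;Y=q@EY;Z=P[...,2]
for x in np.arange(-.02,.07,.006):
  k=(abs(X-x)<.003)&(abs(Y)<.03)&(Z>.036)&(Z<.1); k1=k&(abs(Y)>.02)
  print('%.3f'%x,k.sum(),np.percentile(Z[k],[5,50,95]).round(4) if k.sum() else '',np.median(Z[k1]).round(4) if k1.any() else '')
print(readout.observe()['position'],d['position'])"
```

```text
-0.020 291 [0.0883 0.0898 0.0908] 
-0.014 15 [0.0904 0.0908 0.0916] 
-0.008 0  
-0.002 79 [0.0868 0.0895 0.0907] 
0.004 595 [0.0594 0.0894 0.0911] 0.0599
0.010 1525 [0.0594 0.0876 0.0974] 0.0602
0.016 974 [0.0593 0.0627 0.0906] 0.0599
0.022 1432 [0.0593 0.0627 0.0885] 0.06
0.028 880 [0.0588 0.0599 0.0609] 0.06
0.034 934 [0.0589 0.0599 0.061 ] 0.0599
0.040 911 [0.0588 0.0599 0.061 ] 0.0598
0.046 955 [0.0589 0.06   0.0612] 0.0599
0.052 980 [0.0589 0.06   0.0612] 0.06
0.058 1001 [0.0588 0.0599 0.061 ] 0.0599
0.064 597 [0.0583 0.0597 0.0608] 0.0596
0.070 0  
[0.57695783 0.03270524 0.07599455] [0.50840065 0.01710192 0.23322908]
```

```bash
python3 -m creep '[[0,0,0.3,0,0],[0,0,0.2,0,0],[0,0,0.08,0,0],[0,0,0.06,0,0],[0,0,0.06,0,0],[0,0,0.04,0,0],[0,0,0,0,0]]'; cat > g.py <<'E'
from h import *
import sys
pc(-.013,0,.044)
im,P,d=cam('wrist'); q=P[...,:2]-C; X=q@EX;Y=q@EY;Z=P[...,2]
k=(X>.02)&(X<.06)&(abs(Y)<.03)&(abs(Y)>.014)&(Z>.016)&(Z<.07); f=np.polyfit(X[k],Z[k],1); r=Z[k]-np.polyval(f,X[k])
k2=abs(r)<.003; f=np.polyfit(X[k][k2],Z[k][k2],1); xm=X[(abs(Y)>.02)&(abs(Y)<.03)&(abs(Z-np.polyval(f,X))<.003)&(X<.08)].max()
print("flange top slope deg",np.degrees(np.arctan(f[0])).round(2),"z at 0,46",np.polyval(f,[0,.046]).round(4),"heel X",xm.round(4))
cv2.imwrite(f'pics/{sys.argv[1]}.png',im[60:330,120:540])
E
python3 g.py w8
```

```text
clock: 27.85
position: [0.5772, 0.0317, 0.0464]
ee_rot: [-0.323, 3.125, -0.0]
force: [-0.0, 0.4, 1.1]
width: 0.24
gripper_force: 10.0
tcp in case 0.0019 0.0005 F case [-0.1 -0.4  1.1]
turn -0.0 shift [-0.37  0.01  0.06] at [0.5772 0.0317 0.0464] yaw 101.8 tilt [ 0. -0. -1.]
flange top slope deg 5.9 z at 0,46 [0.0307 0.0355] heel X 0.0662
```

```bash
python3 -m creep '[[0.03,0,0.04,0,0],[0,0,0.04,0,0],[0,0,0.03,0,0],[0,0,0,0,0]]'; python3 g.py w9
```

```text
clock: 28.4
position: [0.5759, 0.0315, 0.0419]
ee_rot: [-0.323, 3.125, 0.0]
force: [1.2, 0.7, -0.2]
width: 0.233
gripper_force: 10.0
tcp in case 0.0032 0.0003 F case [-1.3 -0.4 -0.2]
turn 0.0 shift [-0.4   0.01 -0.05] at [0.5759 0.0315 0.0419] yaw 101.8 tilt [ 0.  0. -1.]
flange top slope deg 10.81 z at 0,46 [0.0256 0.0344] heel X 0.0687
```

```bash
python3 -m creep '[[-0.07,0,-0.02,0,0],[-0.07,0,0,0,0],[-0.07,0,0,0,0],[-0.06,0,0,0,0],[0,0,0,0,0]]'; python3 g.py w10
```

```text
clock: 29.08
position: [0.5867, 0.0337, 0.0427]
ee_rot: [-0.323, 3.125, -0.0]
force: [-0.3, 0.1, -1.0]
width: 0.238
gripper_force: 10.0
tcp in case -0.0077 0.0003 F case [ 0.3 -0.1 -1. ]
turn 0.0 shift [-0.13  0.01 -0.03] at [0.5867 0.0337 0.0427] yaw 101.8 tilt [ 0. -0. -1.]
flange top slope deg 9.64 z at 0,46 [0.0291 0.0369] heel X 0.0577
```

```bash
python3 -m creep '[[-0.04,0,0.03,0,0],[0,0,0.04,0,0],[0,0,0.03,0,0],[0,0,0,0,0],[0,0,0,0,0.4],[0,0,0,0,0.4],[0,0,0,0,0.4],[0,0,-0.3,0,0.4],[0,0,-0.6,0,0.4],[0,0,0,0,0.4]]'; python3 g.py w11
```

```text
clock: 30.38
position: [0.5896, 0.034, 0.077]
ee_rot: [-0.322, 3.121, 0.0]
force: [0.2, -0.1, -0.3]
width: 0.4
gripper_force: 0.0
tcp in case -0.0106 0.0007 F case [-0.2  0.1 -0.3]
turn -0.0 shift [-0.06  0.02  0.82] at [0.5896 0.034  0.077 ] yaw 101.8 tilt [ 0.004  0.001 -1.   ]
flange top slope deg 6.08 z at 0,46 [0.025  0.0299] heel X 0.0542
```

View pics/w11.png

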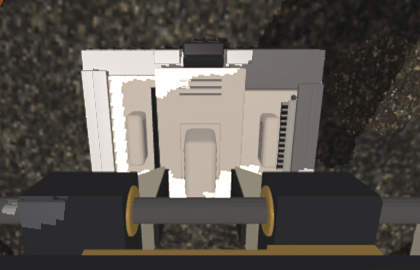

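The guard now has its toe under the back lip and its heel on the bevel (ribs at (200,88) in the crop). Next I close the fingers and press the heel just inside the nose.

```bash
python3 -m creep '[[0.65,0,0,0,0],[0.64,0,0,0,0],[0,0,0.3,0,0],[0,0,0.4,0,0],[0,0,0.2,0,0],[0,0,0.1,0,0],[0,0,0,0,0]]'; python3 -c "
from h import *
pc(.041,0,.0175)"
```

```text
clock: 31.3
position: [0.5376, 0.0234, 0.0343]
ee_rot: [0.323, -3.124, 0.0]
force: [0.3, 1.2, -0.0]
width: 0.006
gripper_force: 0.0
tcp in case 0.0424 0.0005 F case [-0.6 -1.1 -0. ]
turn -0.0 shift [-0.03  0.01  0.42] at [0.5376 0.0234 0.0343] yaw 101.8 tilt [-0. -0. -1.]
```

```bash
python3 -m creep '[[-0.03,0,0.1,0,0],[0,0,0.08,0,0],[0,0,0.06,0,0],[0,0,0.06,0,0],[0,0,0.06,0,0],[0,0,0.05,0,0],[0,0,0.03,0,0],[0,0,0,0,0]]'; python3 -c "
from h import *
pc(.041,0,.0175)"
```

```text
clock: 32.3
position: [0.5387, 0.0238, 0.0182]
ee_rot: [-0.322, 3.125, 0.001]
force: [-4.7, 0.0, 19.4]
width: 0.006
gripper_force: 9.8
tcp in case 0.0412 0.0003 F case [ 4.6 -1.  19.4]
turn -0.0 shift [-0.    0.01  0.02] at [0.5387 0.0238 0.0182] yaw 101.8 tilt [ 0.     0.001 -1.   ]
```

TCP at 18.2 mm matches the seated flange top (18 mm). Lift and check.

```bash
python3 -m creep '[[0,0,-0.2,0,0],[0,0,-0.7,0,0],[0,0,-0.9,0,0],[0,0,-0.5,0,0],[0,0,0,0,0]]'; python3 g.py w12;  python3 -m creep '[[0.9,0,-0.2,0,0],[0.9,0,0,0,0],[0.9,0,0,0,0],[0,0,0,0,0]]'; python3 v.py t4; python3 -c "
from h import *
P=np.load('t4.npy'); q=P[...,:2]-C; X=q@EX;Y=q@EY;Z=P[...,2]
m=(Z>.036)&(Z<.06)&(abs(X)<.05)&(abs(Y)<.03); print('knob',cv2.minAreaRect((np.stack([X[m],Y[m]],-1)*1000).astype(np.float32)),np.median(Z[m]))
m=(Z>.028)&(X>.045)&(X<.085)&(abs(Y)<.03)&(Z<.045); print('catch X',X[m].min(),X[m].max())
im=cv2.imread('pics/t4.png')[130:270,230:400]; cv2.imwrite('pics/t4c.png',cv2.resize(im,None,fx=4,fy=4,interpolation=2))"
```

```text
clock: 32.92
position: [0.5398, 0.0239, 0.1104]
ee_rot: [-0.323, 3.122, 0.001]
force: [-0.6, 0.4, -0.0]
width: 0.007
gripper_force: 0.0
tcp in case 0.0402 0.0004 F case [ 0.5 -0.5 -0. ]
turn 0.0 shift [-1.32  0.01  1.66] at [0.5398 0.0239 0.1104] yaw 101.8 tilt [ 0.003  0.001 -1.   ]
flange top slope deg 0.66 z at 0,46 [0.0172 0.0177] heel X 0.0673
clock: 33.48
position: [0.4295, 0.0012, 0.116]
ee_rot: [0.321, -3.121, -0.001]
force: [1.1, 0.0, -0.6]
width: 0.005
gripper_force: 0.0
ridge 1 71 ((4.232706069946289, 51.0267333984375), (12.350333213806152, 38.6816520690918), 89.72505950927734) [0.03015832 0.03350659]
ridge -1 73 ((2.91611385345459, -50.473697662353516), (37.885799407958984, 12.080004692077637), 0.626862645149231) [0.030628   0.03413862]
x -0.06 y range -0.0904765357407232 0.09089829315079194
x 0.06 y range -0.09040422480346702 0.09055557157506158
y -0.06 x range -0.0685608293618133 0.06966772360788255
y 0.06 x range -0.06807959599942803 0.06928770972198298
knob ((-8.057046890258789, 2.125263214111328), (45.4421501159668, 21.924293518066406), 0.7091038823127747) 0.0467065943468814
catch X 0.05833483801684327 0.07509158537214737
```

View pics/w12.png

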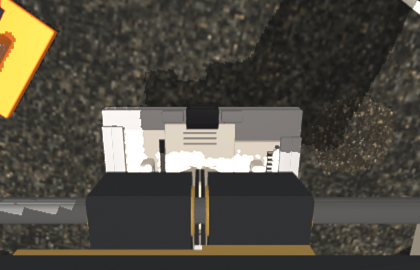

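The heel is down level under the black catch at (203,117) in the crop. Now I compare the catch's position with the earlier shut state.

```bash
python3 -c "
from h import *
for n in('top0','t3','t4'):
  P=np.load(n+'.npy'); q=P[...,:2]-C; X=q@EX;Y=q@EY;Z=P[...,2]
  m=(Z>.028)&(X>.045)&(X<.085)&(abs(Y)<.03)&(Z<.045); print(n,m.sum(),X[m].min().round(4),X[m].mean().round(4),X[m].max().round(4))
A=np.load('top0.npy');B=np.load('t4.npy')
for n,(u,v,r) in dict(tomato=(277,127,16),garlic=(260,160,13),bowl=(384,121,26)).items():
  f=lambda P:(lambda p:p[(p[:,2]>.015)&(p[:,2]<.09)].mean(0))(P[v-r:v+r,u-r:u+r].reshape(-1,3))
  print(n,(f(B)-f(A)).round(4))
"
```

```text
top0 55 0.0593 0.0675 0.0751
t3 59 0.0553 0.0663 0.0745
t4 62 0.0583 0.0671 0.0751
tomato [ 0.0002 -0.     -0.0001]
garlic [ 0.0001  0.0001 -0.0001]
bowl [ 0.0003  0.0003 -0.    ]
```

The catch is back at its shut position, the bystanders have not moved, and nothing is touched.

```bash
python3 -c "
from cell import sign_off
print(sign_off())"
```

```text
the job is handed in; nothing more can be done
None
```

I handed the job in at about 34 s: both inserts are home in their pockets, the guard is level under the back lip with the catch shut over its heel, and the tomato, bowl and garlic have not moved; the sign-off gave no verdict, so this rests on my own camera measurements.

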